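Ease the spring clip off the label stand's spindle with a wedge

ROBOT

A 6-joint arm with a two-finger parallel gripper is mounted at the origin on a cart in front of the work surface, level with it; the furniture and walls round the work are solid. World frame = base frame: x ahead of the robot, y to its left, z up, the work surface at z = 0. Lengths are in mm, angles in rad, forces in N, time in s.
With the tool pointing down it reaches from about 300 to 750 mm from the base axis. Payload 8.5 kg.
Tool frame: the origin (TCP) lies between the finger pads; the fingertips stand 22 mm ahead of it and the grasp point (between the pads) lies 3 mm ahead of it; z points along the fingers, y is the direction in which the jaws open and shut (so a half turn about z gives the same grasp; the last joint's range is limited). The gripper opens to 88 mm and grips with 3 to 60 N. Pads are 18 mm wide; open, the fingers measure 123 mm over their backs; the gripper's body (75 mm by 187 mm) begins 45 mm behind the grasp point.
Start: joints at [1.073, 0.381, 1.297, -0, 1.464, -0.215], TCP at [153.467, 528.137, 260.748] pointing down, gripper open.
Joint ranges: [-3.11, 3.11], [-0.89, 2.33], [0.22, 2.48], [-1.42, 4.56], [0.17, 2.85], [-2.88, 2.88]. Speed limits (rad/s): [2.39, 2.39, 3.14, 3.14, 3.14, 3.14].

INTERFACE

Orientations are given as a 3x3 rotation matrix whose columns are the frame's x, y, z axes.
In Python, from workcell import manip gives the robot as it stands. The module is installed in compiled form; this text tells all that it offers. Calls block until the motion is done:
- manip.move_ptp(position, orientation): joint-space move of the TCP to a pose.
- manip.move_straight(position, attitude=None, vel=150): straight line of the TCP; attitude=None keeps the orientation; vel is the mean speed in mm/s.
- manip.movej(angles): joint-space move.
- manip.ungrasp() and manip.grab(): open the fingers fully, or close them until they stop; the grip force is fixed at half the most.
- manip.hold(seconds).
- manip.ik(position, orientation): joint angles nearest the present ones, or None.
- manip.capture(name): name is "scene" or "top" or "wrist"; returns (picture, depth): 384x512x3 uint8, blue, green, red; 384x512 float32, mm along the optical axis (not along the pixel's ray), 0 where there is no reading.
- manip.camera_model(name): a dict with "camera_matrix" (3x3 intrinsics, pixels), "cam_to_world" (4x4, takes a point from camera to world coordinates). Camera axes: x right, y up, looking along -z (the intrinsics and any distortion apply to the point x, -y, -z); pixel columns grow to the right and rows downward; lengths in mm; the calibration is good to about 2 mm. A picture is of the moment at which its call begins: read the wrist's pose just before it. camera_model takes no time and is no camera call; for the wrist camera it gives the pose at the moment of the call.
A pose or a line that the arm cannot do raises manip.MotionError and nothing moves.
- manip.job_done(): hands the job in, once; it reports no verdict.
Trained networks look in the newest picture that a camera, given by its name, has taken for a name from the list of things; names that differ only in an ending like _2 or _b are one class to them, and where a whole thing is asked for, a point or a joint stands for the part that bears it (a point fixed in the world has none). Each returns a list of dicts, best first, with "confidence" (0 to 1); they miss things now and then, are a little off and sometimes report something else, mostly with a low value. They report only what shows in the picture. A call takes as long as a camera call. They do not tell look-alikes from the thing itself.
- manip.spot_in(label, camera): "point" ([row, column] in pixels, amid what is visible of it).
Readings, each from a call of its own:
- manip.get_time(): time.
- manip.get_joint_positions(): joint angles.
- manip.get_qvel(): joint speeds.
- manip.get_joint_efforts(): joint torques, N m.
- manip.get_tool_pos(): TCP position.
- manip.get_tool_rot(): TCP orientation.
- manip.get_ft_force(): force on the tool from outside, world axes, zero at the start.
- manip.get_torque(): the same for the moment, N m.
- manip.get_width(): finger opening in mm.
Only numpy, scipy, OpenCV 4.12 (cv2) and the standard library are available. Lean on these libraries where they do the work, as an engineer would, in place of code of your own. Each camera call takes 0.05 s, during which the arm holds its last target.

TASK

The label roll on the blue stand has to be changed. Slide the orange-handled wedge along the flat of the spindle and under the black spring clip, so that the wedge - not the gripper's fingers - spreads the clip and eases it off without sending it flying, then put the clip into the blue cup. Lay the wedge back down flat on the bench and leave both cups standing, the purple one where it is.

Things in the scene. Friction and masses are not known exactly. Their poses are not given: they have to be found in the camera images.
- stand: the blue label-roll stand, fixed to the bench: base 114 x 142 x 8 mm, two slotted cheek plates carrying the spindle and a 68 mm label roll. Origin on the bench under the spindle's axis, midway along it; y runs level along the spindle from its free end (-y, where the clip sits, at y = -56 mm) to the roll; z up
- spindle: the aluminium spindle, 24 mm diameter, fixed. Frame on its axis in the middle of the clip's groove, 78 mm above the bench; y along the axis towards the roll, z the normal of its milled flat, which leans 30 degrees from vertical, to the robot's left. Flat: plane z = 7 mm, 19 mm wide, narrowed to 9.6 mm at the groove (y = -4.75 to 4.75) but unbroken. Free end at y = -25 mm
- spindle_end (a point): middle of the flat's edge at the spindle's free end (0, -25, 7 mm in the spindle's frame). Towards the roll: cheek plate at y = 5 to 11 mm, its two horns 12.6 mm and more either side of the axis, 19 mm high in z, the slot between them open above the flat; the roll begins at y = 54 mm, so a blade on the flat may pass to y = 50 mm
- clip: the black spring clip, loose, 34 g, 33 x 8 x 23 mm (x, y, z), snapped in the groove, frame on the spindle's frame. A straight bow crosses the flat; two sprung jaws hang from it and hook under the spindle (down to z = -9 mm). It cannot turn. Raised 5 mm along z (5 to 10 N) the jaws spread, then it creeps up some 4 mm by itself; the free jaws leave a 12 mm gap
- clip_bow (a point): middle of the underside of the clip's bow (0, 0, 11 mm in the clip's frame): 4 mm above the flat when seated; the passage under the bow is 21 mm wide, 8 mm long in y
- wedge: the clip wedge, loose, about 80 g, lying flat on the bench: orange handle 84 x 16 x 28 mm (x, y, z), steel blade at its +x end, one common flat underside (under the handle's front half 1.5 mm higher beside the blade). Frame in the underside under the middle of the handle, x to the blade's tip, z up. Blade, clip and spindle are slippery (friction 0.2). Pushing it under the bow takes 6 to 15 N
- wedge_tip (a point): middle of the underside of the blade's tip edge (88, 0, 0 mm in the wedge's frame). Blade 8 mm wide, 1.6 mm thick at the tip; its top rises as a straight ramp to 13.5 mm at x = 54 mm
- wedge_land (a point): middle of the blade's level top behind the ramp (48, 0, 13.5 mm in the wedge's frame), reaching from x = 54 mm to the handle's front at x = 42 mm. With the land under the bow (tip about 40 mm past the clip's middle) the clip is off and rides on it astride the blade; it slides off forward when the tip is dipped 30 degrees or more
- cup_blue: the blue beaker, loose, 66 mm across, 82 mm high, wall 3 mm, open at the top; origin in the middle of its foot, z up
- cup_purple: the purple cup, loose, 72 mm across, 79 mm high, open at the top; origin in the middle of its foot; a bystander that may stand in either of the two cups' places
Not all that is in view belongs to the job. There is more than one size of the wedge; the one meant has the size given above.

How it is judged (in metres and radians):
On the way, in this order (a step that is already met when the one before it is completed fails the run):
1. the wedge's blade is slid under the clip's bow while the clip still sits in its groove: tip at least 4 mm past the clip's middle, between bow and flat (y of wedge_tip in the frame of spindle between 0.004 and 0.05 m and x of wedge_tip in the frame of spindle between -0.007 and 0.007 m and z of wedge_tip in the frame of spindle between 0.004 and 0.0115 m and distance between clip and spindle below 0.0045 m), for 0.05 s.
2. the clip is off the spindle: more than 30 mm from its seat (distance between clip and spindle above 0.03 m), for 0.1 s.
At the end, for the whole second after the job is handed in: The clip lies at rest inside the blue cup (within 33 mm of its axis, less than 60 mm above its foot); the blue cup stands upright on the bench; the purple cup stands upright within 30 mm of its place; the wedge lies flat on its underside on the bench, at rest (horizontal distance between clip and cup_blue below 0.033 m and z of clip in the frame of cup_blue between 0 and 0.06 m and angle between each of cup_blue, cup_purple, wedge's own z axis and vertical below 0.15 rad and height (world z) of each of cup_blue, wedge below 0.01 m and distance of cup_purple from where it was at the start of the episode below 0.03 m and height (world z) of wedge above -0.01 m and linear speed of wedge below 0.02 m/s and linear speed of clip below 0.03 m/s); the robot touches nothing.
It fails at once if the gripper's fingers press on the clip (over 1 N) while it still sits on the spindle (contact force between the fingers and clip above 1 N and distance between clip and spindle below 0.006 m).
It fails at once if the clip flies (faster than 2.5 m/s) (linear speed of clip above 2.5 m/s).
It fails at once if a cup is knocked over (angle between any of cup_blue, cup_purple's own z axis and vertical above 0.6 rad).
It also fails if it takes over 67 s, if anything falls off the work surface, if the arm or the gripper's body presses on something with over 40 N, if the wrist force passes 120 N, or if a joint passes its speed limit or range.

## Working session

There is one attempt and no reset: what is moved stays moved. The work goes in short steps, each a Python script; the robot and the scene stay as the last script left them, time stands still between calls to the robot, and variables do not carry over. Pictures are saved under pics/ and viewed, and the job is handed in when it is done.

```bash
mkdir -p pics; ls
cat > h.py <<'E'
import numpy as np, cv2
from workcell import manip
np.set_printoptions(precision=3,suppress=True)
def snap(cam,fn=None):
    m=manip.camera_model(cam)
    p,d=manip.capture(cam)
    if fn: cv2.imwrite('pics/'+fn+'.png',p); np.savez('pics/'+fn+'.npz',p=p,d=d,K=m['camera_matrix'],T=m['cam_to_world'])
    return p,d,m
def cloud(d,K,T):
    r,c=np.indices(d.shape)
    x=(c-K[0,2])/K[0,0]*d; y=(r-K[1,2])/K[1,1]*d
    P=np.stack([x,-y,-d,np.ones_like(d)],-1)@np.asarray(T).T
    P=P[...,:3].copy(); P[d<=0]=np.nan
    return P
E
python3 - <<'E'
from h import *
print(manip.camera_model('scene').keys())
for c in ['scene','top','wrist']:
    p,d,m=snap(c,c+'0'); K=m['camera_matrix'];print(c,K,m['cam_to_world'])
    P=cloud(d,np.array(K),m['cam_to_world'])
    for l in ['stand','clip','wedge','wedge_tip','cup_blue','cup_purple','spindle_end','clip_bow']:
        for o in manip.spot_in(l,c)[:3]:
            r,q=np.round(o['point']).astype(int); print(l,o['confidence'],r,q,P[min(r,383),min(q,511)])
print(manip.get_time(),manip.get_tool_rot())
E
```

```text
pics
dict_keys(['camera_matrix', 'cam_to_world'])
scene [[403.48    0.    257.203]
 [  0.    403.48  181.955]
 [  0.      0.      1.   ]] [[   0.879    0.288   -0.38   182.092]
 [  -0.477    0.552   -0.684 -735.155]
 [   0.013    0.783    0.622  661.964]
 [   0.       0.       0.       1.   ]]
stand 0.82 150 252 [640.233 123.897   5.844]
stand 0.19 140 242 [578.131  63.097  92.802]
wedge 0.7 224 243 [ 469.153 -156.139   28.079]
wedge 0.65 262 278 [ 490.548 -274.178   10.843]
wedge_tip 0.6 222 250 [ 491.237 -147.671   17.   ]
wedge_tip 0.51 263 274 [ 477.721 -278.967   19.816]
cup_blue 0.81 239 337 [ 588.363 -329.823   83.427]
cup_purple 0.59 283 313 [ 518.229 -359.327   22.586]
cup_purple 0.3 150 253 [642.17  121.374   6.752]
cup_purple 0.29 137 243 [584.357  69.536  96.582]
spindle_end 0.73 144 240 [572.951  64.743  81.015]
top [[497.041   0.    249.307]
 [  0.    497.041 191.275]
 [  0.      0.      1.   ]] [[   0.127    0.97    -0.207  302.684]
 [  -0.992    0.124   -0.024 -121.987]
 [   0.002    0.209    0.978 1284.506]
 [   0.       0.       0.       1.   ]]
stand 0.92 161 188 [634.953  81.904   5.731]
clip 0.38 178 182 [568.879  77.094  86.727]
wedge 0.81 224 263 [ 488.867 -136.525   28.75 ]
wedge 0.65 229 311 [ 492.945 -260.114   20.011]
wedge_tip 0.52 226 261 [ 483.344 -132.107   27.222]
wedge_tip 0.52 236 312 [ 478.338 -266.909   -1.716]
cup_blue 0.73 183 337 [ 626.731 -318.242    0.798]
cup_purple 0.58 230 360 [ 509.206 -388.599    1.977]
spindle_end 0.85 173 179 [581.386  87.08   83.12 ]
clip_bow 0.47 175 177 [577.471  92.609  75.263]
wrist [[323.506   0.    256.171]
 [  0.    323.506 191.022]
 [  0.      0.      1.   ]] [[  0.279  -0.919  -0.278  81.218]
 [  0.96    0.267   0.08  549.434]
 [  0.001  -0.29    0.957 385.795]
 [  0.      0.      0.      1.   ]]
1.35 [[-0.96   0.279  0.   ]
 [ 0.279  0.96  -0.   ]
 [-0.    -0.    -1.   ]]
```

View pics/scene0.png

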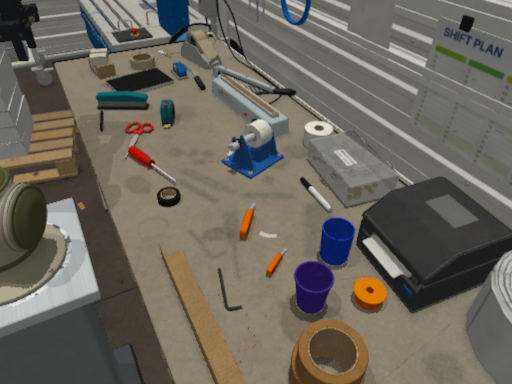

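View pics/top0.png

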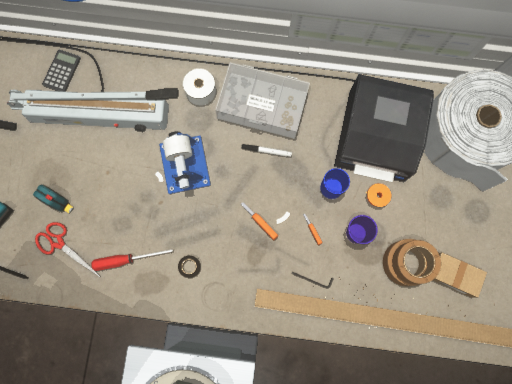

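Run:
```python
import cv2
a=cv2.imread('pics/scene0.png')[90:330,180:400]; b=cv2.imread('pics/top0.png')[120:270,140:390]
cv2.imwrite('pics/s0z.png',cv2.resize(a,None,fx=2.5,fy=2.5,interpolation=2)); cv2.imwrite('pics/t0z.png',cv2.resize(b,None,fx=3.2,fy=3.2,interpolation=2))
```

```text
(no output)
```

View pics/s0z.png

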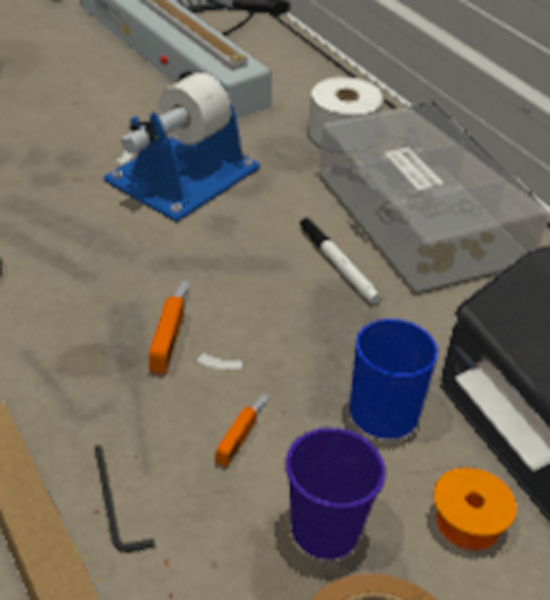

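View pics/t0z.png

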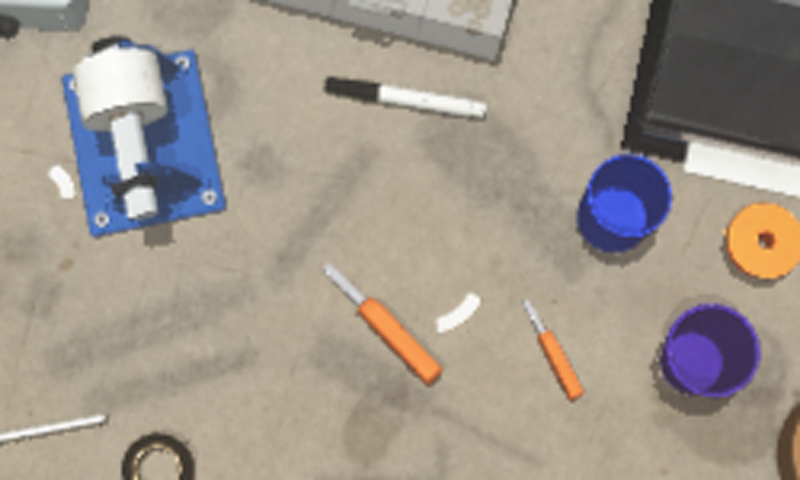

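Both pictures show two orange wedges. The longer one is at top (row 224, col 263), the smaller at (229, 313). The stand is at (161, 188) with its free spindle end facing the robot. The blue cup is at (183, 335) and the purple cup at (230, 361). Next I measure roughly from the clouds.

Run:
```python
from h import *
for c in ['top','scene']:
    z=np.load(f'pics/{c}0.npz'); P=cloud(z['d'],z['K'],z['T']); hsv=cv2.cvtColor(z['p'],cv2.COLOR_BGR2HSV)
    H,S,V=[hsv[...,i].astype(int) for i in range(3)]
    fl=P[(abs(P[...,2])<15)&(S<70)&(V>80)]; print(c,'bench z',np.nanmedian(fl[:,2]))
    m=((H>5)&(H<20)&(S>170)).astype(np.uint8)
    n,l,st,ce=cv2.connectedComponentsWithStats(m)
    for i in range(1,n):
        if 40<st[i,4]<2000:
            Q=P[l==i]; Q=Q[~np.isnan(Q[:,0])]; Q=Q[Q[:,2]>12]
            if len(Q)<15: continue
            (ctr,sz,a)=cv2.minAreaRect(Q[:,:2].astype(np.float32)); u,s,vt=np.linalg.svd(Q[:,:2]-Q[:,:2].mean(0),full_matrices=False)
            print('or',ce[i],ctr,sz,a,vt[0],Q[:,2].max(),len(Q))
    for nm,lo,hi in [('blue',108,124),('purple',125,140)]:
        mm=((H>lo)&(H<hi)&(S>150)); n,l,st,ce=cv2.connectedComponentsWithStats(mm.astype(np.uint8))
        for i in range(1,n):
            if st[i,4]>150:
                Q=P[l==i]; Q=Q[~np.isnan(Q[:,0])]; t=Q[Q[:,2]>72]
                if len(t)>5: (cc,r)=cv2.minEnclosingCircle(t[:,:2].astype(np.float32)); print(nm,ce[i],st[i,4],cc,r,t[:,2].max())
                b=Q[(Q[:,2]>3)&(Q[:,2]<13)]
                if len(b)>30: print('  low',cv2.minAreaRect(b[:,:2].astype(np.float32)))
```

```text
top bench z -0.6939665224023202
or [383.357 192.2  ] (612.0550537109375, -434.6161804199219) (44.521629333496094, 26.936708450317383) 41.12422180175781 [-0.889 -0.457] 34.2455148224783 114
or [264.048 226.698] (485.3215026855469, -139.5966796875) (80.39097595214844, 13.49534797668457) 51.06826400756836 [-0.628 -0.778] 35.411998471023026 62
or [314.917 234.688] (483.3850402832031, -270.794677734375) (53.662315368652344, 9.375885009765625) 33.116485595703125 [-0.823 -0.568] 22.742520267440113 46
blue [333.021 185.532] 233 (601.8465576171875, -296.5718688964844) 28.967615127563477 85.93114294942006
  low ((619.1857299804688, -309.01165771484375), (38.490169525146484, 39.4977912902832), 7.26090145111084)
purple [356.553 231.284] 197 (490.05169677734375, -357.2483215332031) 25.680164337158203 81.28676276826354
  low ((503.6844787597656, -382.1648864746094), (38.72908401489258, 33.25316619873047), 74.62515258789062)
scene bench z -0.4225800737102645
or [245.869 223.608] (482.6932678222656, -145.88363647460938) (77.8684310913086, 16.584318161010742) 49.85368347167969 [-0.644 -0.765] 31.101298024438165 218
or [273.582 264.312] (480.7922058105469, -275.1402587890625) (55.07636260986328, 10.904584884643555) 33.24154281616211 [-0.841 -0.542] 20.88780187216321 127
or [368.977 292.606] (601.97216796875, -425.27435302734375) (61.514976501464844, 60.24867248535156) 55.65766906738281 [-0.765 -0.644] 32.05589410006064 715
blue [335.945 240.351] 1281 (610.5567016601562, -304.6180725097656) 33.58395767211914 83.42715340091195
  low ((596.6344604492188, -317.66552734375), (22.062828063964844, 56.6294059753418), 41.78570556640625)
purple [312.301 285.393] 1520 (498.2625427246094, -379.8912658691406) 36.05194854736328 80.87414978050685
  low ((496.30474853515625, -377.41961669921875), (55.67450714111328, 43.84939193725586), 60.1848258972168)
```

```bash
cat >> h.py <<'E'
def down(yaw): # tool x at yaw, z down
    c,s=np.cos(yaw),np.sin(yaw)
    return np.array([[c,s,0],[s,-c,0],[0,0,-1.]])
def f(p): return [float(v) for v in p]
E
python3 - <<'E'
from h import *
R=down(np.radians(195))
manip.move_ptp([560,75,235],R)
print(manip.get_time(),manip.get_tool_pos(),manip.get_joint_positions())
snap('wrist','w1')
for l in ['clip','spindle_end','clip_bow','stand']: print(l,manip.spot_in(l,'wrist')[:2])
E
```

```text
3.5333 [559.862  75.701 235.1  ] [-0.075  0.426  1.3    0.     1.415 -1.909]
clip [{'point': [198.3, 251.5], 'confidence': 0.74}]
spindle_end [{'point': [206.8, 253.1], 'confidence': 0.78}]
clip_bow [{'point': [197.3, 255.7], 'confidence': 0.63}]
stand [{'point': [228.1, 256.1], 'confidence': 0.7}]
```

View pics/w1.png

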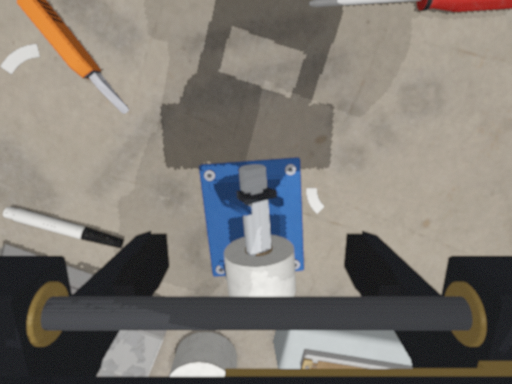

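The wrist picture shows the stand at centre with the spindle end at (175, 253), the black clip at (197, 257) and the roll at (270, 258). The wedge blade is at top left, its tip near (110, 125).

Run:
```python
from h import *
z=np.load('pics/w1.npz'); P=cloud(z['d'],z['K'],z['T'])
cv2.imwrite('pics/w1z.png',cv2.resize(z['p'][140:300,180:330],None,fx=4,fy=3.75*1.066,interpolation=2)[:600])
hsv=cv2.cvtColor(z['p'],cv2.COLOR_BGR2HSV);H,S,V=[hsv[...,i].astype(int) for i in range(3)]
print('bench',np.nanmedian(P[20:90,320:420,2]), np.nanstd(P[100:104,380:384,2]))
m=(H>100)&(H<124)&(S>120)&(P[...,2]<16)&(P[...,2]>0)
Q=P[m]; print(len(Q),np.median(Q[:,2]),cv2.minAreaRect(Q[:,:2].astype(np.float32)))
for r in range(164,216,3):
    print(r,[tuple(np.round(P[r,c]-[560,75,0],1)) for c in range(238,272,5)])
```

```text
bench 1.2455138499969394 0.7383021141399647
4787 9.289314662076663 ((624.7116088867188, 90.72374725341797), (138.7681884765625, 110.88760375976562), 19.23052978515625)
164 [(np.float64(5.1), np.float64(-17.9), np.float64(8.3)), (np.float64(3.5), np.float64(-12.5), np.float64(9.1)), (np.float64(2.3), np.float64(-7.2), np.float64(8.1)), (np.float64(0.8), np.float64(-1.8), np.float64(8.1)), (np.float64(-0.9), np.float64(3.5), np.float64(9.4)), (np.float64(-2.0), np.float64(8.9), np.float64(8.1)), (np.float64(-3.7), np.float64(14.1), np.float64(9.3))]
167 [(np.float64(8.3), np.float64(-17.0), np.float64(8.9)), (np.float64(-8.3), np.float64(-12.9), np.float64(75.5)), (np.float64(-9.9), np.float64(-8.7), np.float64(77.4)), (np.float64(-11.3), np.float64(-4.4), np.float64(78.6)), (np.float64(-13.0), np.float64(-0.3), np.float64(81.0)), (np.float64(-14.2), np.float64(4.0), np.float64(81.4)), (np.float64(-0.5), np.float64(15.1), np.float64(9.5))]
170 [(np.float64(11.6), np.float64(-16.2), np.float64(9.0)), (np.float64(-8.4), np.float64(-12.5), np.float64(87.3)), (np.float64(-9.7), np.float64(
[... 5459 characters left out ...]
3.8), np.float64(104.0)), (np.float64(21.5), np.float64(0.2), np.float64(104.7)), (np.float64(26.1), np.float64(5.6), np.float64(89.2)), (np.float64(26.2), np.float64(10.3), np.float64(85.5)), (np.float64(25.5), np.float64(14.8), np.float64(84.3)), (np.float64(25.4), np.float64(19.6), np.float64(81.2))]
215 [(np.float64(63.3), np.float64(-3.1), np.float64(9.4)), (np.float64(25.6), np.float64(-3.1), np.float64(103.6)), (np.float64(23.9), np.float64(0.9), np.float64(105.1)), (np.float64(29.2), np.float64(6.4), np.float64(88.3)), (np.float64(29.0), np.float64(11.1), np.float64(85.6)), (np.float64(28.3), np.float64(15.6), np.float64(84.2)), (np.float64(28.3), np.float64(20.5), np.float64(81.0))]
```

View pics/w1z.png

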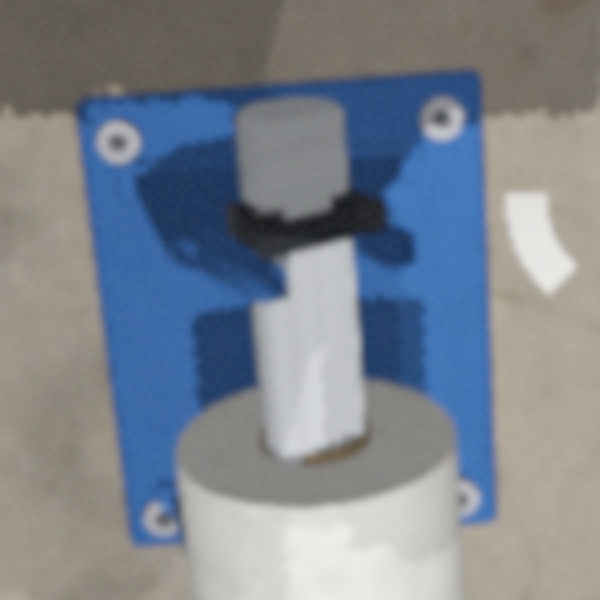

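```bash
cat > fit.py <<'E'
from h import *
from scipy.optimize import least_squares
def frame(o,yaw,tilt=np.pi/6):
    c,s=np.cos(yaw),np.sin(yaw); y=np.array([c,s,0]); left=np.array([-s,c,0])
    z=np.sin(tilt)*left+np.cos(tilt)*np.array([0,0,1.]); x=np.cross(y,z)
    return np.stack([x,y,z],1)
def fitsp(fn,o0,yaw0,freetilt=False):
    z=np.load(fn); P=cloud(z['d'],z['K'],z['T']).reshape(-1,3)
    P=P[~np.isnan(P[:,0])]
    def loc(v): return (P-np.array([o0[0]-v[0]*np.sin(yaw0),o0[1]+v[0]*np.cos(yaw0),78+v[1]]))@frame(0,v[2],v[3] if freetilt else np.pi/6)
    v=np.array([0,1.2,yaw0,np.pi/6])
    for it in range(4):
        q=loc(v); r=np.hypot(q[:,0],q[:,2])
        d=np.maximum(r-12,q[:,2]-7)
        sel=(((q[:,1]>-22)&(q[:,1]<-7))|((q[:,1]>14)&(q[:,1]<45)))&(abs(d)<(4 if it<2 else 2.5))&(r<14)
        def res(v):
            q=loc(v)[sel]; return np.maximum(np.hypot(q[:,0],q[:,2])-12,q[:,2]-7)
        s=least_squares(res,v,loss='soft_l1'); v=s.x
    q=loc(v)
    n=(q[:,1]<-10)&(abs(q[:,0])<8)&(abs(q[:,2]-6.5)<2.5)&(q[:,1]>-40)
    cl=(abs(q[:,0])<7)&(abs(q[:,2]-13)<5)&(abs(q[:,1])<9)&(q[:,2]>10.)
    print('lat',v[0],'dz',v[1],'yaw',np.degrees(v[2]),'tilt',np.degrees(v[3]),sel.sum(),'rms',np.sqrt(np.mean(s.fun**2)))
    print('end y',np.percentile(q[n,1],[0,2,5]),'clip y',np.percentile(q[cl,1],[2,50,98]),'ztop',np.percentile(q[cl,2],[50,95]),'xrange',[np.median(q[cl,0])])
    return v
if __name__=='__main__':
    import sys
    for ft in (False,True):
        v=fitsp('pics/w1.npz',(571.8,72.3),np.radians(19.2),ft)
    print(571.8-v[0]*np.sin(np.radians(19.2)),72.3+v[0]*np.cos(np.radians(19.2)))
E
python3 fit.py
```

```text
lat 5.137088165031358 dz 1.2433232249085557 yaw 19.38608646897352 tilt 29.999999999999996 1205 rms 0.5392465386457074
end y [-22.556 -22.457 -22.265] clip y [-1.417  2.05   6.099] ztop [13.354 14.134] xrange [np.float64(-0.04123655602556851)]
lat 5.13526500257106 dz 1.2433401448594525 yaw 19.384183294289382 tilt 30.23738592510322 1205 rms 0.5388317209813474
end y [-22.556 -22.458 -22.268] clip y [-1.417  2.05   6.099] ztop [13.369 14.158] xrange [np.float64(0.013361160030910334)]
570.1111826184904 77.14962292333563
```

```bash
cat > plan.py <<'E'
from fit import *
SP=np.array([572.3,77.9,78.]); RS=frame(0,np.radians(19.386))
GX,GZ=5.,26.
def wedge_R(heading,pitchdown,roll=0):
    h=np.array([np.cos(heading),np.sin(heading),0]); u=np.array([0,0,1.])
    x=h*np.cos(pitchdown)-u*np.sin(pitchdown); z=h*np.sin(pitchdown)+u*np.cos(pitchdown)
    return np.stack([x,np.cross(z,x),z],1)
def tool(Rw,tip,s,g=(GX,0,GZ)):
    """TCP pose from wedge R and tip position"""
    Rt=np.stack([s*Rw[:,0],-s*Rw[:,1],-Rw[:,2]],1)
    p=np.asarray(tip)+Rw@(np.array(g)-np.array([88.,0,0]))
    return p,Rt
RWS=np.stack([RS[:,1],-RS[:,0],RS[:,2]],1) # wedge axes on the spindle
def stip(x,y,z): return SP+RS@np.array([x,y,z])
E
python3 - <<'E'
from plan import *
print(RS,np.linalg.det(RWS))
for s in (1,-1):
    p,R=tool(wedge_R(np.radians(50.5),0),np.array([484+.636*88,-143+.772*88,0]),s); print(s,'grasp',p,manip.ik(f(p),R.tolist()))
    for y in (-60,40): 
        p,R=tool(RWS,stip(0,y,7),s); print('ins',y,p,manip.ik(f(p),R.tolist()))
    p,R=tool(wedge_R(np.radians(19),np.radians(-5)),stip(0,0,120),s); print('lift',manip.ik(f(p),R.tolist()))
    for hd in range(-180,180,30):
        for a in (40,50,60):
            p,R=tool(wedge_R(np.radians(hd),np.radians(a)),[608,-305,75],s); j=manip.ik(f(p),R.tolist()); 
            if j is not None: print('pour',hd,a,np.array(j))
E
```

```text
[[ 0.287  0.943 -0.166]
 [-0.817  0.332  0.472]
 [ 0.5    0.     0.866]] 0.9999999999999999
1 grasp [ 487.174 -139.109   26.   ] [-0.512  0.612  1.716 -0.     0.814  0.177]
ins -60 [431.931  45.998 106.579] [ 0.09   0.425  1.901 -0.725  0.819  1.83 ]
ins 40 [526.261  79.191 106.579] [ 0.139  0.548  1.629 -0.642  0.958  1.747]
lift [-0.038  0.292  1.627  0.035  1.141  1.188]
pour -180 40 [-0.74   0.616  1.406  0.732  0.706 -2.781]
pour -180 60 [-0.842  0.601  1.644  1.522  0.704  2.694]
pour -150 60 [-0.913  0.692  1.424  1.166  1.204  2.709]
pour -120 40 [-0.785  0.749  1.117  0.672  1.507  2.755]
pour -120 50 [-0.844  0.779  1.119  0.814  1.592  2.688]
pour -120 60 [-0.895  0.82   1.119  0.948  1.684  2.636]
pour -90 40 [-0.749  0.831  0.935  0.513  1.855  2.417]
pour -90 50 [-0.79   0.894  0.859  0.636  2.003  2.438]
pour -90 60 [-0.824  0.962  0.785  0.772  2.138  2.487]
pour -60 40 [-0.691  0.897  0.788  0.264  2.107  1.986]
pour -60 50 [-0.709  0.99   0.638  0.356  2.325  2.043]
pour -60 60 [-0.724  1.091  0.484  0.501  2.531  2.158]
pour -30 40 [-0.624  0.926  0.723 -0.079  2.1
[... 2227 characters left out ...]
.614  1.158  0.325 -0.184  2.698 -1.783]
pour 0 40 [-0.56   0.907  0.765 -0.396  2.054 -2.21 ]
pour 0 50 [-0.532  1.006  0.602 -0.528  2.26  -2.288]
pour 0 60 [-0.51   1.113  0.43  -0.723  2.449 -2.439]
pour 30 40 [-0.512  0.848  0.897 -0.598  1.762 -2.611]
pour 30 50 [-0.464  0.918  0.804 -0.741  1.897 -2.629]
pour 30 60 [-0.424  0.993  0.712 -0.895  2.019 -2.675]
pour 60 50 [-0.431  0.805  1.061 -0.876  1.452 -2.856]
pour 60 60 [-0.378  0.852  1.045 -1.031  1.53  -2.788]
pour 90 60 [-0.395  0.718  1.361 -1.24   1.007 -2.838]
pour 120 40 [-0.571  0.625  1.386 -0.58   0.568  2.452]
pour 150 40 [-0.659  0.599  1.443  0.216  0.415  1.269]
pour 150 60 [-0.68   0.572  1.714  2.506  0.23  -1.027]
```

Run:
```python
from plan import *
z=np.load('pics/scene0.npz'); P=cloud(z['d'],z['K'],z['T'])
for r,c in [(215,430),(220,370),(250,400),(200,440),(240,480)]: print('printer',P[r,c])
manip.move_ptp([487,-139,165],down(np.radians(50.5)).tolist())
print(manip.get_time(),manip.get_joint_positions())
snap('wrist','w2')
print(manip.spot_in('wedge_tip','wrist')[:2],manip.spot_in('cup_blue','wrist')[:2])
z=np.load('pics/w2.npz'); P=cloud(z['d'],z['K'],z['T']); hsv=cv2.cvtColor(z['p'],cv2.COLOR_BGR2HSV);H,S,V=[hsv[...,i].astype(int) for i in range(3)]
m=((H>5)&(H<20)&(S>170)).astype(np.uint8)
n,l,st,ce=cv2.connectedComponentsWithStats(m)
for i in range(1,n):
    if st[i,4]>200:
        Q=P[l==i];Q=Q[~np.isnan(Q[:,0])]; t=Q[Q[:,2]>24]
        if len(t)<50: continue
        print(ce[i],st[i],cv2.minAreaRect(t[:,:2].astype(np.float32)),np.median(t[:,2]))
fl=(S<70)&(V>90)&(abs(P[...,2])<6); print('bench',np.nanmedian(P[fl][:,2]))
```

```text
printer [ 741.167 -403.417  142.268]
printer [ 669.145 -329.191   98.24 ]
printer [ 662.024 -419.609  101.69 ]
printer [ 791.897 -381.747  142.61 ]
printer [ 771.006 -491.009  141.489]
5.5917 [-0.512  0.401  1.57   0.     1.171  0.177]
[{'point': [279.5, 338.1], 'confidence': 0.89}, {'point': [169.7, 256.8], 'confidence': 0.87}] [{'point': [230.5, 475.1], 'confidence': 0.64}]
[257.319 184.96 ] [ 249  139   18   94 1597] ((486.7708740234375, -140.2891845703125), (80.99964904785156, 14.69736099243164), 50.249332427978516) 28.879800901179408
bench 1.1529648982935328
```

View pics/w2.png

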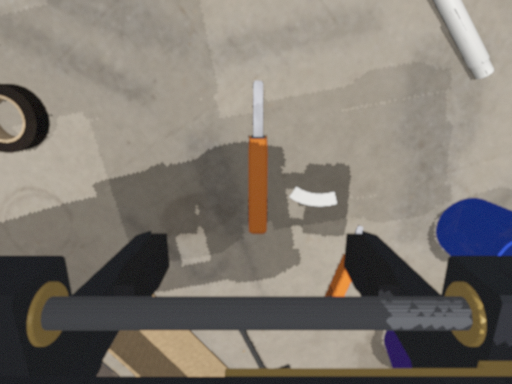

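The wedge lies along the image: handle centre at (185, 257), tip at (80, 258). The small look-alike is at (280, 340) and the blue cup on the right at (230, 475).

Run:
```python
from plan import *
z=np.load('pics/w2.npz'); P=cloud(z['d'],z['K'],z['T']); hsv=cv2.cvtColor(z['p'],cv2.COLOR_BGR2HSV);H,S,V=[hsv[...,i].astype(int) for i in range(3)]
a=np.radians(50.25); u=np.array([np.cos(a),np.sin(a)]); n=np.array([-u[1],u[0]]); c=np.array([486.8,-140.3])
m=((H>5)&(H<20)&(S>170)); m[:, :240]=0; m[:,280:]=0
Q=P[m]; q=(Q[:,:2]-c)@np.stack([u,n],1); k=Q[:,2]>20
print('handle x',np.nanmin(q[k,0]),np.nanmax(q[k,0]),'y',np.nanpercentile(q[k,1],[1,99]))
b=np.zeros_like(m); b[70:140,245:272]=True
for r in range(74,140,4): print(r,[ (round(float((P[r,cc,:2]-c)@u),1),round(float((P[r,cc,:2]-c)@n),1),round(float(P[r,cc,2]),1),int(V[r,cc])) for cc in (250,254,258,262,266)])
bm=(H>105)&(H<124)&(S>150); bm[:,:420]=0
Q=P[bm]; Q=Q[Q[:,2]>75]; print('cup',len(Q),Q[:,2].max(), cv2.minEnclosingCircle(Q[:,:2].astype(np.float32)))
z=np.load('pics/scene0.npz'); P=cloud(z['d'],z['K'],z['T'])
hsv=cv2.cvtColor(z['p'],cv2.COLOR_BGR2HSV);H=hsv[...,0];S=hsv[...,1]
from scipy.optimize import least_squares
for src in ('scene0','top0'):
  z=np.load(f'pics/{src}.npz'); P=cloud(z['d'],z['K'],z['T']); hsv=cv2.cvtColor(z['p'],cv2.COLOR_BGR2HSV);H=hsv[...,0];S=hsv[...,1]
  m=(H>108)&(H<124)&(S>150)&(np.hypot(P[...,0]-608,P[...,1]+306)<55)&(P[...,2]>40)
  Q=P[m]
  s=least_squares(lambda v:np.minimum(abs(np.hypot(Q[:,0]-v[0],Q[:,1]-v[1])-33),abs(np.hypot(Q[:,0]-v[0],Q[:,1]-v[1])-30)),[608,-306],loss='soft_l1'); print(src,s.x,len(Q),np.sqrt(np.mean(s.fun**2)))
```

```text
handle x -40.51009911885909 40.48958730455704 y [-6.703  7.358]
74 [(91.9, 7.0, 1.3, 177), (91.9, 3.7, 0.7, 176), (91.9, 0.3, 2.3, 175), (91.9, -3.1, 1.3, 179), (91.9, -6.4, 2.4, 179)]
78 [(88.7, 7.0, 1.4, 177), (88.7, 3.6, 1.2, 173), (88.7, 0.3, 2.0, 179), (88.7, -3.1, 1.5, 181), (88.8, -6.5, 0.8, 179)]
82 [(85.5, 7.0, 0.7, 176), (85.5, 3.6, 1.8, 186), (85.5, 0.3, 3.6, 201), (85.5, -3.1, 2.6, 177), (85.6, -6.5, 1.5, 178)]
86 [(82.3, 7.0, 1.3, 176), (82.2, 3.6, 4.1, 200), (82.3, 0.2, 2.5, 207), (82.3, -3.1, 5.3, 188), (82.3, -6.6, 1.9, 177)]
90 [(79.0, 7.0, 0.9, 180), (79.0, 3.6, 4.6, 205), (79.0, 0.2, 5.1, 210), (79.1, -3.2, 4.7, 189), (79.1, -6.6, 0.8, 178)]
94 [(75.8, 7.0, 1.7, 177), (75.8, 3.6, 7.0, 204), (75.8, 0.2, 7.3, 211), (75.8, -3.2, 5.6, 191), (75.8, -6.7, 0.9, 180)]
98 [(72.5, 7.0, 0.9, 174), (72.6, 3.5, 7.3, 201), (72.6, 0.2, 6.9, 213), (72.6, -3.2, 8.2, 190), (72.6, -6.7, 1.6, 177)]
102 [(69.2, 7.0, 2.0, 175), (69.4, 3.5, 8.8, 204), (69.4, 0.2, 8.1, 210), (69.4, -3.2, 7.5, 187), (69.3, -6.8, 1.5, 161)]
106 [(65.8, 7.0, 1.3, 178), (66.2, 3.5, 11.3, 191), (66.1, 0.1, 8.9
[... 543 characters left out ...]
0, 0.2, 164)]
126 [(48.8, 7.0, 1.2, 163), (50.1, 3.4, 14.3, 196), (50.0, 0.0, 13.5, 202), (50.2, -3.3, 15.3, 177), (48.8, -7.1, -0.2, 164)]
130 [(45.4, 7.0, 2.0, 159), (46.8, 3.4, 14.3, 193), (46.8, 0.0, 14.7, 196), (46.7, -3.4, 13.3, 174), (45.3, -7.1, 0.5, 166)]
134 [(41.7, 7.0, 0.0, 154), (43.5, 3.4, 14.8, 186), (43.6, 0.0, 15.4, 192), (43.6, -3.4, 15.7, 164), (41.8, -7.2, 0.2, 153)]
138 [(40.5, 6.7, 18.0, 156), (40.8, 3.3, 19.9, 153), (41.0, 0.0, 21.7, 155), (40.9, -3.3, 20.3, 155), (40.5, -6.7, 17.5, 158)]
cup 280 214.50121588871534 ((586.12255859375, -211.89181518554688), 66.75797271728516)
scene0 [ 609.968 -304.601] 861 0.8589604455982877
top0 [ 612.699 -302.947] 55 0.7670645315775719
```

Run:
```python
from plan import *
a=np.radians(50.25); tip=np.array([486.7,-140.1,0])+88*np.array([np.cos(a),np.sin(a),0])
Rw=wedge_R(a,0)
p,R=tool(Rw,tip,1)
print(p)
manip.move_straight(f(p+[0,0,40]),R.tolist(),vel=250)
manip.move_straight(f(p),None,vel=80)
print(manip.get_tool_pos(),manip.get_ft_force())
manip.grab(); print('w',manip.get_width(),manip.get_ft_force(),manip.get_torque())
manip.move_straight(f(p+[0,0,120]),None,vel=150)
print('w',manip.get_width(),manip.get_ft_force(),manip.get_torque(),manip.get_time())
snap('wrist','w3'); snap('scene','s3')
```

```text
[ 489.897 -136.256   26.   ]
[ 490.179 -136.398   26.486] [-0.058 -0.372  0.163]
w 15.651003355979496 [ 0.385 -0.067  0.236] [-0.077  0.089 -0.02 ]
w 15.815911529413214 [ 0.567 -0.01  -0.488] [-0.036  0.092 -0.003] 8.975
```

View pics/w3.png

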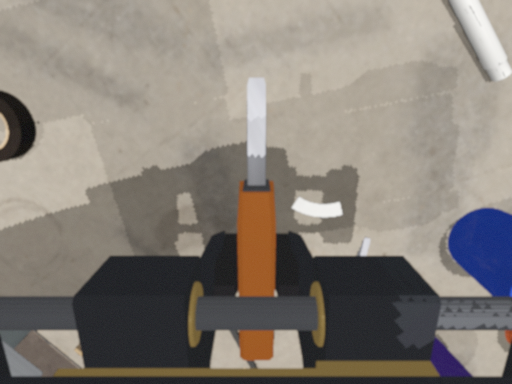

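```bash
cat > tipchk.py <<'E'
from plan import *
def tipchk(fn,Rt,pt):
    z=np.load(fn); P=cloud(z['d'],z['K'],z['T']); q=(P-pt)@Rt   # tool coords
    w=np.stack([q[...,0]+GX,-q[...,1],GZ-q[...,2]],-1) # expected wedge coords
    m=(abs(w[...,1])<10)&(abs(w[...,2]-8)<14)&(w[...,0]>40)&(w[...,0]<100)
    W=w[m]; print('tip x',np.percentile(W[:,0],[90,99,100]))
    for lo in range(42,92,8):
        k=(W[:,0]>=lo)&(W[:,0]<lo+8)
        if k.sum()>5: print(lo,k.sum(),'y',np.percentile(W[k,1],[2,50,98]),'z',np.median(W[k,2]),'exp',np.interp(lo+4,[54,88],[13.5,1.6]))
E
python3 - <<'E'
from tipchk import *
tipchk('pics/w3.npz',np.array(manip.get_tool_rot()),np.array(manip.get_tool_pos()))
E
```

```text
tip x [80.883 85.857 86.337]
42 322 y [-3.166  0.332  4.236] z 14.730275488210737 exp 13.5
50 348 y [-3.108  0.763  4.204] z 14.12683964275329 exp 13.5
58 344 y [-3.11   0.554  4.208] z 11.49449377394122 exp 10.7
66 357 y [-3.102  0.344  4.228] z 8.638059115022237 exp 7.8999999999999995
74 341 y [-3.12   0.774  4.238] z 5.916472638817105 exp 5.1
82 187 y [-3.121  0.778  4.237] z 3.624424675103498 exp 2.299999999999999
```

Run:
```python
from plan import *
def go(x,y,z,vel=None):
    p,R=tool(RWS,stip(x,y,z),1)
    if vel is None: manip.move_ptp(f(p),R.tolist())
    else: manip.move_straight(f(p),R.tolist(),vel=vel)
    return p
go(0,-50,30); print(manip.get_time())
go(0,-14,14,80)
manip.hold(0.2); f0=np.array(manip.get_ft_force()); print('f0',f0@RS)
for z in np.arange(12,4.9,-0.7):
    p=go(0,-14,z,12); F=(np.array(manip.get_ft_force())-f0)@RS
    e=(np.array(manip.get_tool_pos())-p)@RS
    print(round(z,1),F,e)
    if F[2]>2.5: break
print(manip.get_time(),manip.get_torque())
snap('wrist','w4'); snap('scene','s4')
```

```text
10.5
f0 [-0.21   0.159 -0.509]
12.0 [-0.244  0.307  0.114] [ 0.009 -0.088 -0.049]
11.3 [-0.58   0.04   0.107] [-0.003 -0.029 -0.049]
10.6 [ 0.156 -0.48   0.092] [-0.002 -0.036 -0.054]
9.9 [-0.318  0.53   0.308] [-0.012 -0.021 -0.033]
9.2 [ 0.207 -0.309 -0.625] [-0.02  -0.014 -0.034]
8.5 [-0.22   0.7   -1.145] [ 0.004 -0.018 -0.033]
7.8 [ 0.577 -0.507 -0.153] [ 0.006 -0.026 -0.035]
7.1 [ 0.295 -0.328  0.331] [-0.003 -0.018 -0.048]
6.4 [ 0.137 -1.031 -0.569] [-0.009  0.048  0.006]
5.7 [-0.504 -1.033  3.36 ] [0.04  0.094 0.135]
13.9083 [0.287 0.147 0.084]
```

View pics/w4.png

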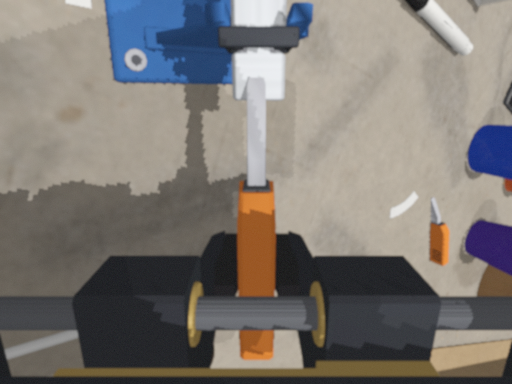

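Blade lies on the flat (contact felt at commanded z≈6.2). In the picture the tip at (78, 257) is centred on the spindle, in front of the bow at (38, 258).

```bash
cat > go.py <<'E'
from plan import *
def go(x,y,z,vel=None):
    p,R=tool(RWS,stip(x,y,z),1)
    if vel is None: manip.move_ptp(f(p),R.tolist())
    else: manip.move_straight(f(p),R.tolist(),vel=vel)
    return p
E
python3 - <<'E'
from go import *
go(0,-14,6.4,10)
for y in (-8,-3,1,5,8):
    p=go(0,y,6.3,25); F=np.array(manip.get_ft_force())@RS; print(y,F,(np.array(manip.get_tool_pos())-p)@RS,np.array(manip.get_torque())@RS, manip.get_width())
    if F[1]<-25: break
manip.hold(0.1)
snap('wrist','w5'); print(manip.get_time())
E
```

```text
-8 [-0.97   0.302  0.665] [-0.009  0.202 -0.051] [0.072 0.28  0.036] 15.392012474014754
-3 [-0.597 -0.315  0.176] [ 0.004  0.176 -0.018] [0.016 0.272 0.115] 15.82094541989638
1 [0.08  0.502 0.438] [0.01  0.184 0.004] [-0.029  0.357  0.084] 15.914461266241911
5 [-0.589 -0.117  1.075] [ 0.015  0.205 -0.019] [-0.022  0.265  0.091] 15.486227819195536
8 [-0.668 -0.462  1.372] [-0.035  0.024  0.019] [-0.215  0.337  0.101] 15.514434996137394
16.0333
```

View pics/w5.png

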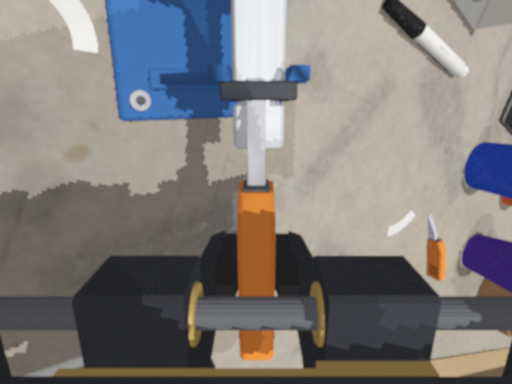

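Blade is now under the bow (bow at row 90, tip at row ~78 just past it), clip still seated. Going on.

Run:
```python
from go import *
for y in (10,11.5,15,19,23,27,31,35,38,41):
    p=go(0,y,6.3,25); F=np.array(manip.get_ft_force())@RS; print(y,F,(np.array(manip.get_tool_pos())-p)@RS,np.array(manip.get_torque())@RS, manip.get_width())
    if y<12: manip.hold(0.15)
    if F[1]<-35: break
manip.hold(0.2)
snap('wrist','w6'); print(manip.get_time())
```

```text
10 [-0.748 -5.029  4.4  ] [-0.155 -0.642 -0.02 ] [-0.715  0.333  0.096] 15.796580828660208
11.5 [-0.598 -5.327  5.642] [-0.204 -0.966 -0.017] [-0.901  0.341  0.063] 15.394063888362428
15 [-1.08  -7.22   4.892] [-0.336 -1.333 -0.022] [-1.035  0.408  0.105] 15.416590479693285
19 [-1.199 -4.504  3.846] [-0.311 -1.034  0.014] [-0.79   0.356  0.079] 15.639160998270455
23 [-1.089  0.464  0.235] [0.129 0.275 0.061] [-0.136  0.26   0.102] 15.56974793359826
27 [-0.299 -0.116  2.285] [0.072 0.478 0.02 ] [0.067 0.286 0.121] 15.753274656899832
31 [-0.144  0.144  1.356] [0.07  0.329 0.03 ] [0.009 0.272 0.051] 15.769356007236016
35 [-1.091  0.55   2.24 ] [0.049 0.332 0.026] [0.106 0.309 0.095] 15.803930884749688
38 [-0.498  1.401  2.48 ] [0.039 0.316 0.06 ] [0.022 0.273 0.074] 15.917509474711828
41 [-1.306  0.997  2.887] [0.017 0.34  0.046] [0.123 0.346 0.078] 15.967876225112073
19.45
```

View pics/w6.png

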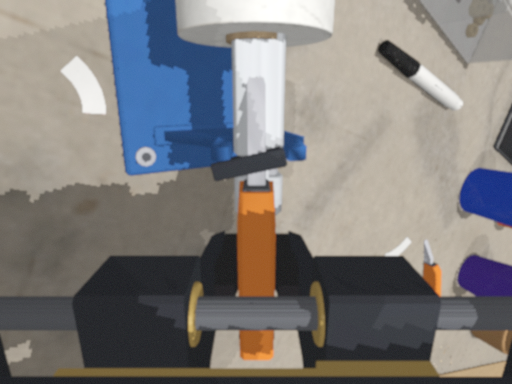

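The clip is on the land, at (165, 250) right in front of the handle, slightly yawed. Lifting gently.

Run:
```python
from go import *
for z in (10,16,24,34,45):
    p=go(0,41,z,35); F=np.array(manip.get_ft_force())@RS; print(z,F,manip.get_width())
snap('wrist','w7'); snap('scene','s7');print(manip.get_time())
a=cv2.imread('pics/s7.png')[90:200,190:330]; cv2.imwrite('pics/s7z.png',cv2.resize(a,None,fx=5,fy=5,interpolation=2))
```

```text
10 [-0.659  0.472 -1.202] 15.728739446248266
16 [-0.995  0.316 -0.632] 15.662420038863672
24 [-0.947 -0.258 -0.205] 15.82944507883212
34 [-0.978  0.34  -1.474] 15.623247672828164
45 [-1.077 -0.691 -1.238] 15.838770183816276
21.4083
```

View pics/w7.png

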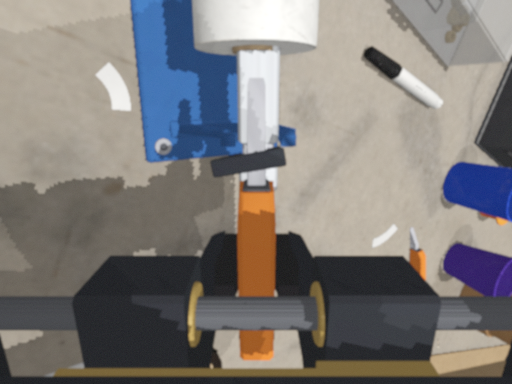

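View pics/s7z.png

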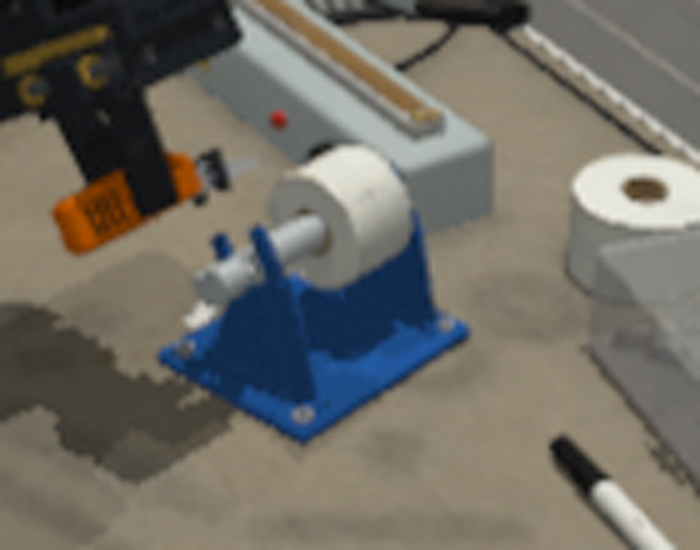

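Run:
```python
from go import *
D=np.radians
def mv(hd,pd,tip,vel):
    p,R=tool(wedge_R(D(hd),D(pd)),tip,1); manip.move_straight(f(p),R.tolist(),vel=vel)
p,R=tool(RWS,stip(0,41,45),1)
go(0,30,85,80)
t=stip(0,30,85)
mv(19.4,-6,[t[0],t[1],200],60)
print(manip.get_time()); snap('wrist','w8')
mv(10,-8,[610,-100,200],170)
mv(0,-8,[611,-304,170],170)
print(manip.get_time(),manip.get_tool_pos(),manip.get_width()); snap('wrist','w9'); snap('scene','s9')
z=np.load('pics/s9.npz'); P=cloud(z['d'],z['K'],z['T']); hsv=cv2.cvtColor(z['p'],cv2.COLOR_BGR2HSV);H=hsv[...,0];S=hsv[...,1]
```

```text
22.975
25.7167 [ 525.328 -303.133  184.441] 15.863168229937274
```

View pics/w9.png

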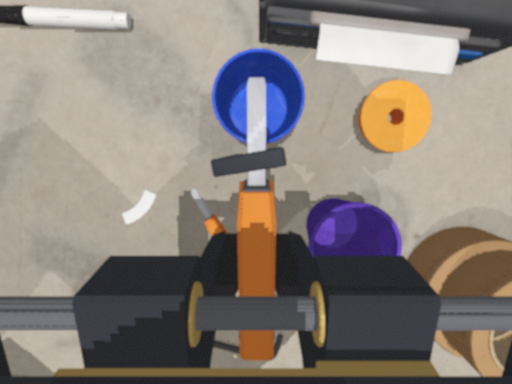

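View pics/s9.png

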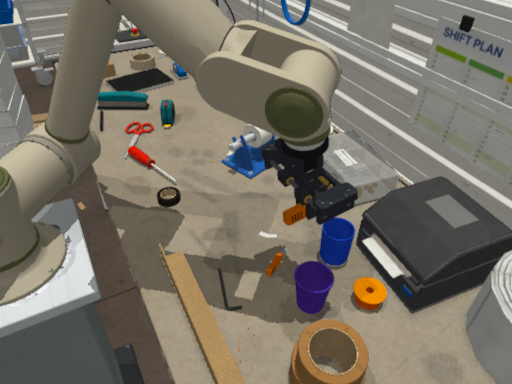

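The wrist picture shows the clip astride the land at (160, 248) and the blue cup ahead at (97, 258). I refine the cup centre from this view before tipping.

Run:
```python
from go import *
from scipy.optimize import least_squares
z=np.load('pics/w9.npz'); P=cloud(z['d'],z['K'],z['T']); hsv=cv2.cvtColor(z['p'],cv2.COLOR_BGR2HSV);H=hsv[...,0];S=hsv[...,1]
m=(H>108)&(H<124)&(S>150)&(np.hypot(P[...,0]-610,P[...,1]+304)<50)
m[:, :200]=0; m[:,315:]=0; m[:40]=0; m[150:]=0
Q=P[m]; print(len(Q),np.nanmax(Q[:,2]))
T=Q[Q[:,2]>79]; print(len(T),T[:,:2].min(0),T[:,:2].max(0),cv2.minEnclosingCircle(T[:,:2].astype(np.float32)))
W=Q[Q[:,2]>20]
s=least_squares(lambda v:np.minimum(abs(np.hypot(W[:,0]-v[0],W[:,1]-v[1])-33),abs(np.hypot(W[:,0]-v[0],W[:,1]-v[1])-30)),[610,-304],loss='soft_l1'); print(s.x,len(W),np.sqrt(np.mean(s.fun**2)))
from tipchk import tipchk
```

```text
5255 85.53669612367793
849 [ 581.623 -335.565] [ 644.152 -271.841] ((612.31298828125, -303.73822021484375), 32.31342697143555)
[ 611.438 -303.838] 3413 0.8714280604852525
```

Run:
```python
from go import *
D=np.radians
def mv(hd,pd,tip,vel):
    p,R=tool(wedge_R(D(hd),D(pd)),tip,1); manip.move_straight(f(p),R.tolist(),vel=vel)
C=[611.5,-303.8]
mv(0,-2,[C[0],C[1],122],100)
mv(0,12,[C[0],C[1],105],80)
mv(0,35,[C[0],C[1],88],80)
print(manip.get_time()); snap('wrist','w10a')
mv(0,57,[C[0],C[1],74],80)
manip.hold(0.4)
print(manip.get_time(),manip.get_ft_force()); snap('wrist','w10'); snap('scene','s10')
```

```text
27.3
28.2833 [-0.105 -0.096 -0.015]
```

View pics/w10.png

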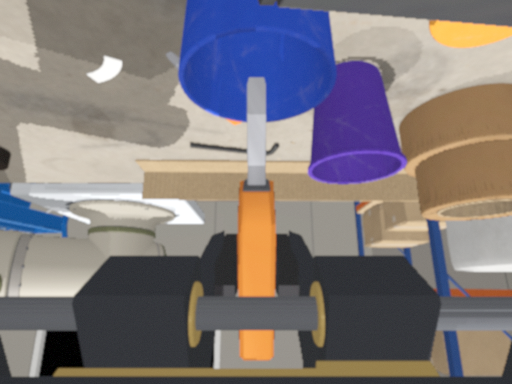

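View pics/s10.png

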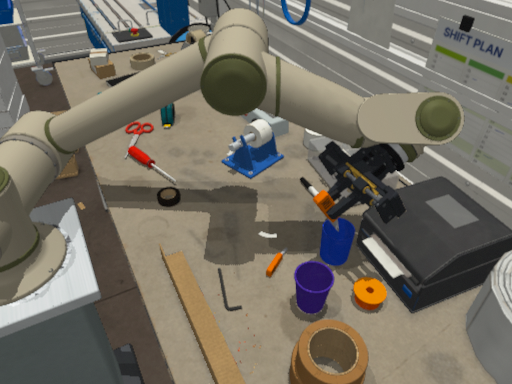

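The blade is bare and the cup stands. I back off upward and look into the cup.

Run:
```python
from go import *
D=np.radians
def mv(hd,pd,tip,vel):
    p,R=tool(wedge_R(D(hd),D(pd)),tip,1); manip.move_straight(f(p),R.tolist(),vel=vel)
mv(0,57,[606,-303.8,125],120)
mv(0,0,[600,-303.8,190],120)
mv(0,0,[560,-303.8,190],120)
snap('wrist','w11'); print(manip.get_time())
```

```text
30.6333
```

View pics/w11.png

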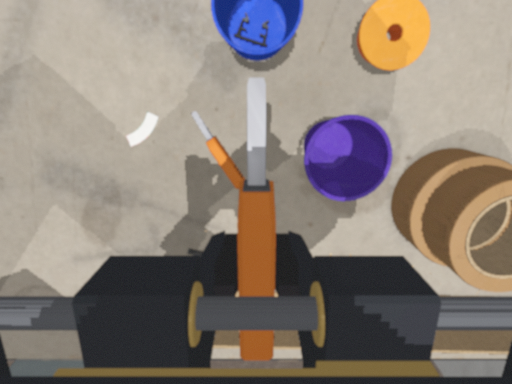

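The clip lies flat on the blue cup's floor at (32, 252). Now I lay the wedge back where it was.

Run:
```python
from go import *
a=np.radians(50.25); tip=np.array([486.7,-140.1,0])+88*np.array([np.cos(a),np.sin(a),0])
Rw=wedge_R(a,0); p,R=tool(Rw,tip,1)
manip.move_ptp(f(p+[0,0,120]),R.tolist())
manip.move_straight(f(p+[0,0,8]),None,vel=150)
manip.hold(0.2); f0=np.array(manip.get_ft_force())
for dz in np.arange(4,-1.6,-0.6):
    manip.move_straight(f(p+[0,0,dz]),None,vel=20); F=np.array(manip.get_ft_force())-f0; print(round(dz,1),F[2],manip.get_tool_pos()[2])
    if F[2]>2: break
manip.ungrasp(); manip.hold(0.2)
manip.move_straight(f(p+[0,0,140]),None,vel=150)
print(manip.get_width(),manip.get_time())
snap('wrist','w12'); snap('scene','s12')
z=np.load('pics/w12.npz'); P=cloud(z['d'],z['K'],z['T'])
q=(P-np.append(tip[:2],0))@Rw+[88,0,0]
m=(abs(q[...,1])<5)&(abs(q[...,2]-29)<3)
for lo in range(-42,42,14):
    k=m&(q[...,0]>lo)&(q[...,0]<lo+14); print(lo,k.sum(),np.median(q[k][:,2]) if k.sum() else None)
```

```text
4.0 1.2292892358645404 29.894303082467225
3.4 0.5351537668611017 29.387668852676146
2.8 1.0110302448429853 28.774778166278004
2.2 2.104722015256443 28.170668501188242
88.20353544111025 35.9917
-42 165 28.89741217961449
-28 180 29.103778964605
-14 185 29.032747285855862
0 193 29.038797242816372
14 198 29.171365949645804
28 105 27.544039265539652
```

View pics/w12.png

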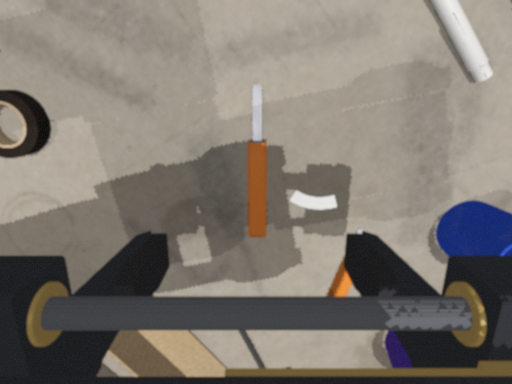

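View pics/s12.png

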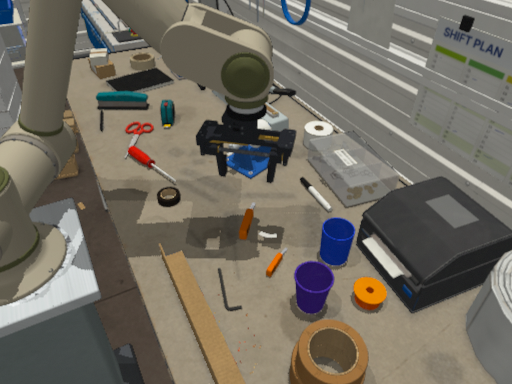

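The wedge lies flat: its top is level at 29 mm along its length, which is 28 mm plus the ~1 mm camera bias. Both cups stand, so I hand in.

Run:
```python
from h import *
print(manip.get_time()); manip.job_done()
```

```text
36.0917
the job is handed in; nothing more can be done
```

The clip is off the spindle and in the blue cup, and I handed the job in at 36.1 s of the 67 s allowed. `job_done` reports no verdict, so this rests on my own checks.

- **Removing the clip:** I gripped the larger orange wedge and felt for the flat, then slid the blade under the bow. I paused with the blade under the bow and the clip still seated, then pushed on to a tip position of about 41 mm. The push force peaked at about 7 N. The clip rode on the blade to the blue cup and slid off when I dipped the tip 57°.
- **Final state:** Pictures show the clip on the blue cup's floor and both cups upright. The purple cup was never touched. The wedge lies flat near its old place, with its handle top level to within about 0.3 mm. The exception is the front-most strip, which read 1.5 mm low; I did not look into why. The gripper is open and clear of everything.
- **Checks that disagreed:**
  - Wrist-camera heights read about 1.2 mm too high, which I corrected for.
  - The stand's position from its base outline was 5 mm sideways and 2 mm lengthwise off the direct fit to the spindle. I used the direct fit, and the later pictures agreed with it.
  - Setting the wedge down, the force threshold tripped about 2 mm above the expected height, probably noise. It dropped that last bit and settled flat.

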